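Load a slide tray onto the carriage pins of a slide scanner

TASK

Pick up the four-slide tray by its lift tab, hang it by its two end holes on the two locating pins of the scanner's drawn-out loading carriage, and press it down past the spring rollers until it lies fully home and flat on the carriage; then let go and push the carriage fully into the scanner. Keep the tray level and feel your way gently, since it carries glass, and leave the other things on the bench where they are.

Things in the scene. Friction and masses are not known exactly. Their poses are not given: they have to be found in the camera images.
- tray: Dark metal slide tray on the bench, 200 to 325 g: plate 92 mm (its x) by 170 mm (its y) by 5 mm, four glass slides clipped on top (glass to 6.2 mm, clips to 8 mm above the underside, from 12 mm either side of the tab outward). Origin: centre of the underside, z up. It may go on the pins either way round; it starts turned up to 1 rad from square with the scanner.
- tray_tab (a point): Top middle of the tray's upright lift tab, 39 mm above the underside at the tray's centre. The tab is 44 mm long (tray x) and 10 mm thick (tray y) and rises from the plate: grasp it across its thickness, fingers closing along the tray's y, finger tips just above the glass.
- tray_hole_a (a point): Top centre of one of the tray's two round through holes, 10 mm diameter, at y = +74 mm, x = 0 in the tray's frame.
- tray_hole_b (a point): Top centre of the other hole, 10 mm diameter, at y = -74 mm, x = 0 in the tray's frame.
- scanner: Off-white slide scanner fixed to the bench, 280 mm wide, 340 deep, 234 tall, stepped: above 134 mm its front is set back 70 mm. Origin: at bench height under the middle of its front face; x points into the machine, y along the face, z up. The loading carriage slides out of its mouth along -x: a flat dark deck 222 mm wide, top 60 mm above the bench, ended by an upright front panel.
- scan_mouth (a point): Middle of the front face at deck height. The mouth is 236 mm wide, 45 to 118 mm above the bench. At start the carriage is drawn out 115 to 170 mm from shut; how far is not measured and must be felt or seen. It slides under about 6 to 7 N, stays where left, end stops at shut and 175 mm. Shut, the panel's inner side is 0.5 mm outside the face.
- scan_home (a point): Where the tray's origin ends up: on the deck midway between the pins, carriage shut; 50 mm inside the face (so on the drawn-out carriage it is that much further to -x). The two steel pins stand at y +74 and -74 mm of this point: 8 mm diameter, 18 mm tall, the last 4.5 mm tapering to a 3 mm tip. Tray edge to panel inner side when on the pins: 4.5 mm.
- scan_top (a point): Middle of the scanner's top, 170 mm behind the face, 236 mm up. Front panel: 14 mm thick, 250 wide, 42 to 122 mm above the bench. Spring rollers at y +89 and -89 mm, on the line of the pins (12 mm diameter, axis 9 mm above the deck), overhang the tray's ends by 1.6 mm: the tray first rests on them 13 mm above the deck, passes them at a push of about 7 to 12 N, and is then held flat.
- specimen_jar: Bystander: clear specimen jar, 44 mm diameter, red lid, 66 mm tall; origin: centre of its underside.
- oil_bottle: Bystander: small amber bottle, 30 mm diameter, 66 mm tall; origin: centre of its underside.
- slide_box: Bystander: flat grey and white slide box, 87 by 107 by 33 mm; origin: centre of its underside.
- pen_pot: Bystander: square blue pen pot, 75 mm wide, 85 mm tall, pens up to about 140 mm; origin: centre of its underside.
- marker: Bystander: marker pen lying on the bench, 130 mm long, 13 mm thick; origin: below its middle, x along it.
- forceps: Bystander: steel forceps lying flat, 140 mm long, 15 mm wide, 5 mm thick; origin: under the middle.
- staining_jar: Bystander: square lidded glass staining jar, 58 mm wide, 107 mm tall; origin: centre of its underside.
Mind the look-alikes: they are no part of the job. Of the things shaped like the tray, the metal one is meant.

How it is judged (in metres and radians):
On the way:
1. the tray lies flat and fully home on the pins of the carriage while the carriage is still drawn out (z of tray in the frame of scanner between 0.0575 and 0.062 m and angle between tray's own z axis and vertical below 0.025 rad and angle between the y axis of tray and the y axis of scanner, either way round below 0.04 rad and y of tray in the frame of scanner between -0.003 and 0.003 m and x of tray in the frame of scanner below -0.03 m), for 0.2 s.
At the end, for the whole second after the job is handed in: The tray lies flat on the carriage on both pins (height within 2 mm of 60 mm above the bench, within 3 mm sideways, level within 0.025 rad, square within 0.04 rad), at rest, and the carriage is shut: the tray's origin is 45 to 55 mm inside the scanner's face (z of tray in the frame of scanner between 0.0575 and 0.062 m and angle between tray's own z axis and vertical below 0.025 rad and angle between the y axis of tray and the y axis of scanner, either way round below 0.04 rad and y of tray in the frame of scanner between -0.003 and 0.003 m and x of tray in the frame of scanner between 0.045 and 0.055 m and linear speed of tray below 0.01 m/s); the robot touches nothing.
It fails at once if the tray is forced: more than 60 N of contact in all between the tray and the scanner with its carriage (the glass would crack) (contact force between tray and scanner above 60 N).
It fails at once if the tray is tipped more than 0.35 rad from level (angle between tray's own z axis and vertical above 0.35 rad).
It fails at once if a bystander (jar, bottle, box, pot, marker or forceps) is moved more than 30 mm (distance of any of specimen_jar, oil_bottle, slide_box, pen_pot, marker, forceps, staining_jar from where it was at the start of the episode above 0.03 m).
It also fails if it takes over 64 s, if anything falls off the work surface, if the arm or the gripper's body presses on something with over 40 N, if the wrist force passes 120 N, or if a joint passes its speed limit or range.

ROBOT

A 6-joint arm with a two-finger parallel gripper is mounted at the origin on the work surface. World frame = base frame: x ahead of the robot, y to its left, z up, the work surface at z = 0. Lengths are in mm, angles in rad, forces in N, time in s.
With the tool pointing down it reaches from about 375 to 975 mm from the base axis. Payload 3.8 kg.
Tool frame: the origin (TCP) lies at the very end of the fingers, on their centre line; the grasp point (between the pads) lies 19 mm behind it (grip_depth is the z of the grasp point in the tool frame, in mm); z points along the fingers, y is the line along which they close (so a half turn about z gives the same grasp; the last joint's range is limited). The gripper opens to 88 mm and grips with 3 to 60 N. Pads are 18 mm wide; open, the fingers measure 123 mm over their backs; the gripper's body (75 mm by 187 mm) begins 45 mm behind the grasp point.
Start: joints at [-0.037, 0.264, 1.604, -0, 1.274, -0.037], TCP at [674.995, -0.002, 238.706] pointing down, gripper open.
Joint ranges: [-2.63, 2.63], [-0.94, 2.18], [0.31, 2.57], [-1.31, 4.45], [0, 2.66], [-2.55, 2.55]. Speed limits (rad/s): [2.57, 2.57, 3.14, 3.14, 3.14, 3.14].

INTERFACE

Orientations are given as a unit quaternion [w, x, y, z].
In Python, from plant import * gives the robot as it stands.
- The arm moves only by the tool step_arm, never from a script. Its argument "plan" is a list of rows, each a list of 7 numbers: the turn, a rotation vector about the tool's x, y, z scaled (see below), then the shift along the tool's x, y, z scaled (see below), then the closure, from 0 (fully open) to 1 (shut). A call has 1 to 20 rows; each row shifts and turns the commanded pose from where the row before left it, along the tool's axes as they then stand; what a row does not reach is not made up. The controller multiplies each number of a shift by 0.02 m and each number of a turn by 6 degrees. A row lasts 1/8 s, in which the tool goes at most 62.5 mm and 10.7 degrees, less where a joint would pass 70% of its speed; a pose out of reach is approached as far as the arm can. A call with a number of a shift or a turn outside -1 to 1 is refused whole. A call with a gripper value outside its range is refused whole. The fingers move at their own pace and stop on an object; "squeeze" is the grip in N (left out, the last holds). Time passes only in rows, so rows that do not move let the fingers close. It gives the time, the measured TCP pose, the force, the opening and the grip force at its end, in the units of the state.
- read_state(): the state, without advancing time (a new reading comes with each control period).
- get_image(name): name is "scene" or "side" or "wrist"; returns the picture (480x640x3 uint8, red, green, blue); there is no depth.
- camera_info(name): a dict with "mtx" (3x3 intrinsics, pixels), "view" (4x4, takes a point from world to camera coordinates); the wrist camera has in their place "tool_from_camera" (4x4, takes a point from camera to tool coordinates, whose origin is the TCP and whose axes are the flange's). Camera axes: x right, y down, z forward; pixel columns grow to the right and rows downward; lengths in mm; the calibration is good to about 2 mm. A picture is of the moment at which its call begins: read the wrist's pose just before it. camera_info takes no time and is no camera call.
- finish_job(): hands the job in; it is judged then, once.
The state is a dict: "clock": time; "joint_pos": joint angles; "qd": joint speeds; "joint_efforts": joint torques, N m; "eef_pos": TCP position; "eef_rot": TCP orientation; "ft_force": force on the tool from outside, world axes, zero at the start; "ft_torque": the same for the moment, N m; "opening": finger opening in mm; "finger_force": force on a finger pad.
Only numpy, scipy, OpenCV 4.12 (cv2) and the standard library are available. Lean on these libraries where they do the work, as an engineer would, in place of code of your own. Each camera call takes 0.05 s, during which the arm holds its last target. There are 200 camera calls.

## Working session

There is one attempt and no reset: what is moved stays moved. The work goes in short steps, Python scripts to look and compute and a tool call to move; the robot and the scene stay as the last step left them, time stands still between calls to the robot, and variables do not carry over. Pictures are saved under pics/ and viewed, at most 10 in all, crops included, and the job is handed in when it is done.

Besides the shell and the picture viewer there is one more tool, called after "Request:" by a JSON object that holds its "op" and its "data". step_arm: Moves the arm, as the interface text tells. Shifts and turns lie within -1 to 1; 1 stands for 0.02 m of shift or 6 degrees of turn. Its arguments: {"type":"object","properties":{"plan":{"type":"array","items":{"type":"array","items":{"type":"number","minimum":-1,"maximum":1}}},"squeeze":{"type":"number"}},"required":["plan"]}

```bash
ls; mkdir -p pics; cat > h.py <<'E'
from plant import *
import numpy as np, cv2
def save(cam,name):
    s=read_state(); im=get_image(cam); cv2.imwrite('pics/'+name+'.png',im[:,:,::-1]); return s,im
E
python3 - <<'E'
from h import *
s,a=save('scene','scene0'); save('side','side0')
print(s)
for c in('scene','side','wrist'):print(camera_info(c))
E
```

```text
pics
{'clock': 0.0, 'joint_pos': array([-3.68781865e-02,  2.64705747e-01,  1.60535313e+00, -6.21915878e-05,
        1.27367777e+00, -3.69048144e-02]), 'qd': array([-6.00023715e-04, -2.25250808e-06, -1.29516244e-03, -1.15715644e-03,
       -1.54717954e-03,  4.45487938e-05]), 'joint_efforts': array([-9.59501231e-04, -5.02113855e+01, -3.56871557e+01,  7.25938403e-02,
        2.92220683e-02, -1.93505334e-04]), 'eef_pos': array([6.74303769e+02, 1.83135023e-02, 2.37431203e+02]), 'eef_rot': array([-0.00076523,  0.7070905 ,  0.70712225, -0.00075132]), 'ft_force': array([ 0.49265325, -0.74180196, -0.62890736]), 'ft_torque': array([ 0.01384426,  0.00348258, -0.00272509]), 'finger_force': 0.0, 'opening': 88.31433347436422}
{'mtx': array([[475.75845904,   0.        , 317.48464402],
       [  0.        , 475.75845904, 241.51448015],
       [  0.        ,   0.        ,   1.        ]]), 'view': array([[ 7.90038532e-01,  6.13026228e-01, -6.16125265e-03,
        -3.55367270e+02],
       [ 4.50926098e-01, -5.87881787e-01, -6.71610496e-01,
        -2.52468005e+02],
       [-4.15336937e-01,  5.27819901e
[... 472 characters left out ...]
2],
       [ 4.86669636e-01,  6.00300533e-01, -6.34658913e-01,
         1.39551531e+03],
       [ 0.00000000e+00,  0.00000000e+00,  0.00000000e+00,
         1.00000000e+00]])}
{'mtx': array([[366.32799704,   0.        , 314.06027583],
       [  0.        , 366.32799704, 238.6804512 ],
       [  0.        ,   0.        ,   1.        ]]), 'tool_from_camera': array([[-9.09695510e-05, -9.64465907e-01, -2.64207315e-01,
         6.83710140e+01],
       [ 9.99999802e-01, -2.52227304e-04,  5.76422734e-04,
        -2.20565570e-01],
       [-6.22580374e-04, -2.64207210e-01,  9.64465739e-01,
        -1.46407359e+02],
       [ 0.00000000e+00,  0.00000000e+00,  0.00000000e+00,
         1.00000000e+00]])}
```

View pics/scene0.png

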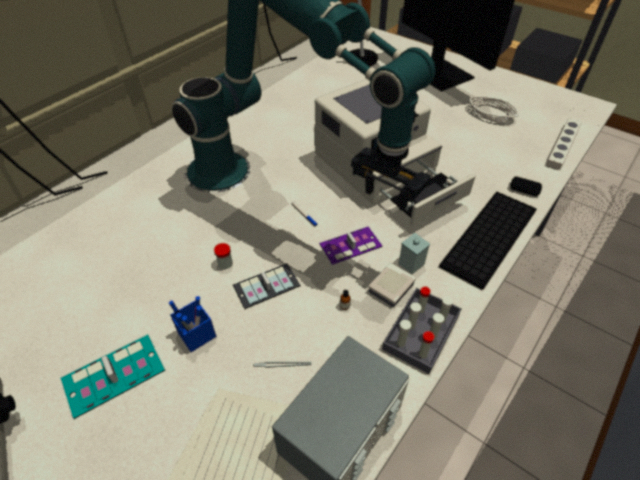

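View pics/side0.png

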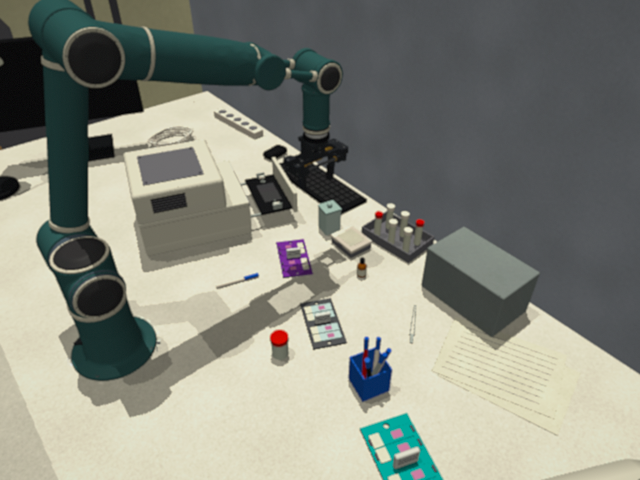

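Tray-like objects in the scene picture: the dark grey metal tray at (267,286), a purple one at (351,245) and a teal one at (112,375). The dark metal one fits. I'll confirm it in a crop together with the carriage.

```bash
cat >> h.py <<'E'
from scipy.spatial.transform import Rotation as R
from scipy.optimize import least_squares
def cam(c,s=None):
    i=camera_info(c)
    if 'view' in i: return i['mtx'],np.array(i['view'])
    T=np.eye(4);q=s['eef_rot'];T[:3,:3]=R.from_quat([*q[1:],q[0]]).as_matrix();T[:3,3]=s['eef_pos']
    return i['mtx'],np.linalg.inv(T@i['tool_from_camera'])
def proj(K,V,P):
    p=(V[:3,:3]@np.atleast_2d(P).T).T+V[:3,3]; p=p@K.T; return p[:,:2]/p[:,2:]
def ray(K,V,uv,z):
    d=V[:3,:3].T@np.linalg.inv(K)@[*uv,1]; o=-V[:3,:3].T@V[:3,3]
    return o+d*(z-o[2])/d[2]
E
python3 - <<'E'
from h import *
for c,pts in(('scene',[(267,286,5),(238,286,0),(292,268,0),(245,305,0),(298,284,0),(400,215,60),(475,180,122),(408,217,122),(317,180,0),(222,250,66),(300,213,8),(345,305,20)]),('side',[(322,323,5),(302,303,0),(328,297,0),(317,348,0),(346,344,0),(267,193,60),(297,210,122),(276,158,122)])):
    K,V=cam(c)
    for p in pts: print(c,p,ray(K,V,p[:2],p[2]).round(0))
a=cv2.imread('pics/scene0.png');b=cv2.imread('pics/side0.png')
f=lambda m,x,y:cv2.resize(m[y:y+100,x:x+133],(400,300),interpolation=cv2.INTER_CUBIC)
cv2.imwrite('pics/c1.png',np.vstack([np.hstack([f(a,205,235),f(b,255,270)]),np.hstack([f(a,347,130),f(b,220,140)])]))
E
```

```text
scene (267, 286, 5) [ 485. -276.    5.]
scene (238, 286, 0) [ 417. -323.    0.]
scene (292, 268, 0) [ 496. -180.    0.]
scene (245, 305, 0) [ 477. -358.    0.]
scene (298, 284, 0) [ 547. -215.    0.]
scene (400, 215, 60) [657. 143.  60.]
scene (475, 180, 122) [786. 355. 122.]
scene (408, 217, 122) [706.  91. 122.]
scene (317, 180, 0) [313. 173.   0.]
scene (222, 250, 66) [ 333. -290.   66.]
scene (300, 213, 8) [375.   5.   8.]
scene (345, 305, 20) [ 701. -204.   20.]
side (322, 323, 5) [ 475. -277.    5.]
side (302, 303, 0) [ 481. -178.    0.]
side (328, 297, 0) [ 554. -206.    0.]
side (317, 348, 0) [ 413. -334.    0.]
side (346, 344, 0) [ 481. -371.    0.]
side (267, 193, 60) [671. 276.  60.]
side (297, 210, 122) [643.  59. 122.]
side (276, 158, 122) [774. 364. 122.]
```

View pics/c1.png

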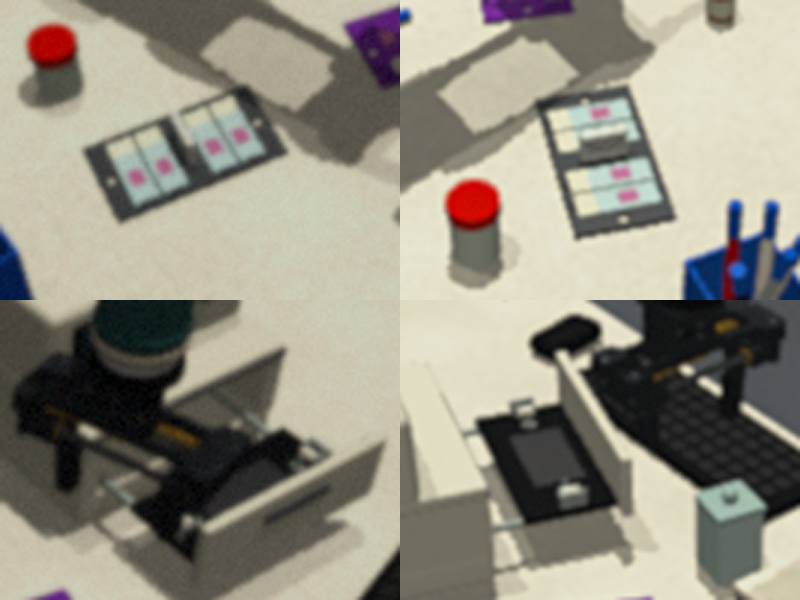

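Request:
{"op": "step_arm", "data": {"plan": [[0,0,0,1,0,-0.2,0],[0,0,0,1,0,-0.2,0],[0,0,0,1,0,-0.2,0],[0,0,0,1,0,-0.2,0],[0,0,0,1,0,-0.2,0],[0,0,0,1,0,-0.2,0],[0,0,0,1,0,-0.2,0],[0,0,0,1,0,-0.2,0],[0,0,0,1,0,-0.2,0],[0,0,0,1,0,-0.2,0],[0,0,0,1,0,-0.2,0],[0,0,0,1,0,-0.2,0],[0,0,0,0,0,0,0],[0,0,0,0,0,0,0]]}}

```text
clock: 1.85
eef_pos: [674.9, 239.8, 286.5]
eef_rot: [0.0, 0.707, 0.707, -0.0]
ft_force: [0.3, -0.3, 0.8]
opening: 87.9
finger_force: 0.0
```

```bash
python3 - <<'E'
from h import *
import pickle
s,a=save('wrist','w1'); pickle.dump(s,open('s1.pkl','wb')); print(s['eef_pos'],s['eef_rot'],s['clock'],s['ft_force'])
E
```

```text
[674.92443565 239.80536099 286.48983389] [ 9.94095058e-05  7.07035074e-01  7.07178392e-01 -3.42615759e-04] 1.85 [ 0.31663534 -0.28896663  0.8058467 ]
```

View pics/w1.png

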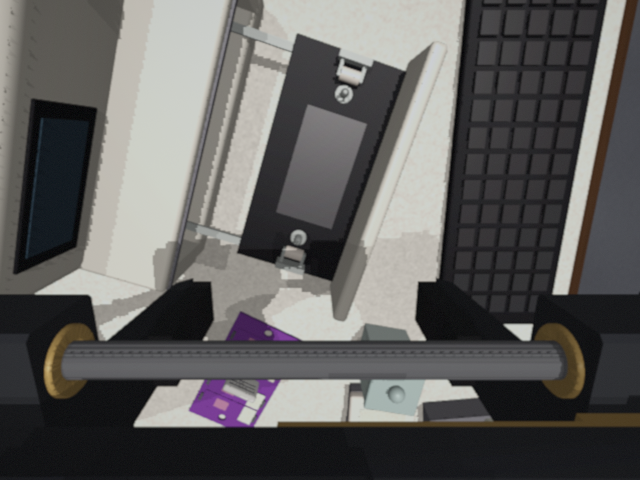

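The carriage is drawn out. The pins are at (344,94) and (298,238), and the panel is to the right, with its top edge from (437,45) to (342,318). I'll enlarge the pins.

```bash
python3 - <<'E'
from h import *
a=cv2.imread('pics/w1.png')
f=lambda x,y:cv2.resize(a[y:y+50,x:x+50],(400,400),interpolation=cv2.INTER_CUBIC)
cv2.imwrite('pics/c2.png',np.hstack([f(320,55),f(270,220)]))
E
```

```text
(no output)
```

View pics/c2.png

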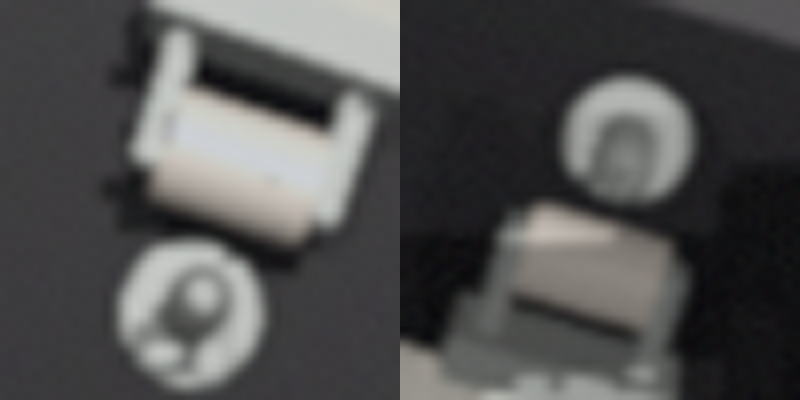

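```bash
python3 - <<'E'
from h import *
import pickle
s=pickle.load(open('s1.pkl','rb')); K,V=cam('wrist',s)
p=[(343.4,93.7),(298.1,236.9)]
for z in (60,62):
    A,B=[ray(K,V,u,z) for u in p]; d=A-B
    print(z,A,B,np.linalg.norm(d),(A+B)/2,np.degrees(np.arctan2(d[1],d[0])))
A,B=[ray(K,V,u,60) for u in p]
for q in(A,B):print(proj(K,V,q+[0,0,18]))
print(ray(K,V,(345.4,91.1),78))
for u in((437,45),(342,318)):print(ray(K,V,u,122))
for u in((296,36),(238,252),(405,75),(330,280)):print(ray(K,V,u,60))
KS,VS=cam('side')
print(proj(KS,VS,[A,B,A+[0,0,18],B+[0,0,18]]))
E
```

```text
60 [702.77300506 349.01580193  60.        ] [658.0323891  207.82202693  60.        ] 148.11281111477788 [680.40269708 278.41891443  60.        ] 72.41795269262288
62 [702.6226403  348.79722736  62.        ] [658.12201359 208.36081762  62.        ] 147.31833204386132 [680.37232695 278.57902249  62.        ] 72.41795269262286
[[344.94221402  91.37549175]]
[[297.35377523 241.55107429]]
[703.18186025 349.24857012  78.        ]
[769.29693339 377.25613769 122.        ]
[700.98689297 145.94126066 122.        ]
[658.28658455 398.4610323   60.        ]
[593.77133042 191.14823227  60.        ]
[760.34004165 365.46926833  60.        ]
[692.2235206  159.20338425  60.        ]
[[262.89879226 180.97977318]
 [275.05596426 203.12327177]
 [262.55748087 176.71105582]
 [274.77189484 198.74188442]]
```

The disc centres are 148.1 mm apart, so the pin measurement is consistent. The carriage home is at about (680.4, 278.4), with its y axis at 72.4°. Next I'll view the tray.

Request:
{"op": "step_arm", "data": {"plan": [[0,0,0,-1,-0.4,0,0],[0,0,0,-1,-0.4,0,0],[0,0,0,-1,-0.4,0,0],[0,0,0,-1,-0.4,0,0],[0,0,0,-1,-0.4,0,0],[0,0,0,-1,-0.4,0,0],[0,0,0,-1,-0.4,0,0],[0,0,0,-1,-0.4,0,0],[0,0,0,-1,-0.4,0,0],[0,0,0,-1,-0.4,0,0],[0,0,0,-1,-0.4,0,0],[0,0,0,-1,-0.4,0,0],[0,0,0,-1,-0.4,0,0],[0,0,0,-1,-0.4,0,0],[0,0,0,-1,-0.4,0,0],[0,0,0,-1,-0.4,0,0],[0,0,0,-1,-0.4,0,0],[0,0,0,-1,-0.4,0,0],[0,0,0,-1,-0.4,0,0],[0,0,0,-1,-0.4,0,0]]}}

```text
clock: 4.4
eef_pos: [514.3, -161.2, 286.7]
eef_rot: [0.0, 0.707, 0.707, -0.0]
ft_force: [0.5, 0.6, -0.2]
opening: 88.2
finger_force: 0.0
```

Request:
{"op": "step_arm", "data": {"plan": [[0,0,0,-1,-0.1,0.7,0],[0,0,0,-1,-0.1,0.7,0],[0,0,0,-1,-0.1,0.7,0],[0,0,0,-1,-0.1,0.7,0],[0,0,0,-1,-0.1,0.7,0],[0,0,0,-1,-0.1,0.7,0],[0,0,-1,0,0,0,0],[0,0,-1,0,0,0,0],[0,0,-1,0,0,0,0],[0,0,-1,0,0,0,0],[0,0,-1,0,0,0,0],[0,0,-1,0,0,0,0],[0,0,-1,0,0,0,0],[0,0,-1,0,0,0,0],[0,0,-1,0,0,0,0],[0,0,-1,0,0,0,0],[0,0,-0.5,0,0,0,0],[0,0,0,0,0,0,0],[0,0,0,0,0,0,0]]}}

```text
clock: 6.78
eef_pos: [503.0, -280.3, 202.4]
eef_rot: [-0.0, 0.234, 0.972, 0.0]
ft_force: [-0.5, -0.5, 1.1]
opening: 88.1
finger_force: 0.0
```

```bash
python3 - <<'E'
from h import *
import pickle
s,a=save('wrist','w2'); pickle.dump(s,open('s2.pkl','wb')); print(s['eef_pos'],s['eef_rot'],s['clock'],s['ft_force'],s['joint_pos'])
E
```

```text
[ 502.96762802 -280.32993503  202.42777118] [-8.70363530e-05  2.33930388e-01  9.72253344e-01  3.24843216e-05] 6.775 [-0.50663498 -0.45198634  1.0874332 ] [-5.51731313e-01  1.03572293e-01  1.86066138e+00  8.36616449e-06
  1.17754463e+00 -1.65029427e+00]
```

View pics/w2.png

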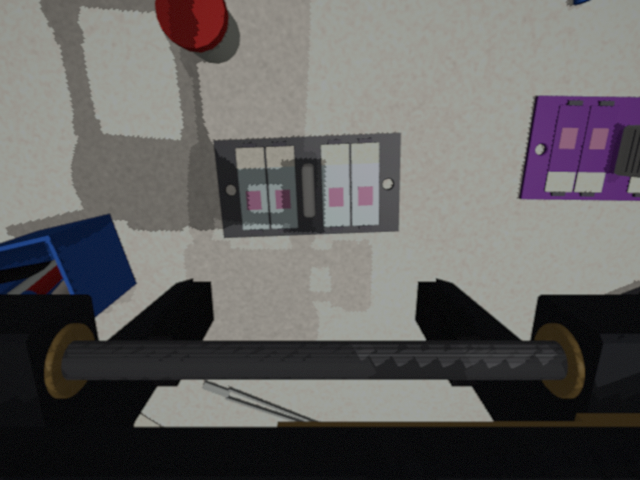

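The dark tray is at (308,188), with holes at about (231,190) and (388,184). The pen pot is at lower left and the red-lidded jar at top left.

```bash
python3 - <<'E'
from h import *
import pickle
s=pickle.load(open('s2.pkl','rb')); K,V=cam('wrist',s)
g=cv2.imread('pics/w2.png',0).astype(float)
P=[]
for x,y in((231,190),(388,184)):
    c=g[y-9:y+10,x-9:x+10]; w=np.clip(c-(c.min()+c.max())/2,0,None); Y,X=np.mgrid[-9:10,-9:10]
    w*=(X**2+Y**2<81); P.append((x+(w*X).sum()/w.sum(),y+(w*Y).sum()/w.sum()))
print(P)
for z in(2.5,5):
    A,B=[ray(K,V,u,z) for u in P]; d=B-A; print(A,B,np.linalg.norm(d),(A+B)/2,np.degrees(np.arctan2(d[1],d[0])))
q=s['eef_rot'];M=R.from_quat([*q[1:],q[0]]).as_matrix()
print('tab top', ray(K,V,(308,190),39))
c=(A+B)/2; print('tool delta',M.T@(c-s['eef_pos']))
E
```

```text
[(np.float64(230.65231431646933), np.float64(189.58772874058127)), (np.float64(386.8879521765788), np.float64(183.39484978540773))]
[ 448.39648636 -340.3316991     2.5       ] [ 510.2950488  -206.39192544    2.5       ] 147.550991188128 [ 479.34576758 -273.36181227    2.5       ] 65.19658132197374
[ 448.35253385 -339.67233941    5.        ] [ 509.80430191 -206.69936589    5.        ] 146.48594295590092 [ 479.07841788 -273.18585265    5.        ] 65.19658132197375
tab top [ 477.83655175 -272.60805798   39.        ]
tool delta [ 24.48789162  -4.50895128 197.43218995]
```

Request:
{"op": "step_arm", "data": {"plan": [[0,0,-0.365,0,0,0,0],[0,0,0,0.615,-0.09,0,0],[0,0,0,0.615,-0.09,0,0],[0,0,0,0,0,1,0],[0,0,0,0,0,1,0],[0,0,0,0,0,1,0],[0,0,0,0,0,1,0],[0,0,0,0,0,1,0],[0,0,0,0,0,1,0],[0,0,0,0,0,0.9,0],[0,0,0,0,0,0.6,0],[0,0,0,0,0,0,0]]}}

```text
clock: 8.32
eef_pos: [478.3, -272.5, 51.7]
eef_rot: [-0.001, 0.215, 0.977, 0.0]
ft_force: [-0.0, 0.7, -0.8]
opening: 87.9
finger_force: 0.0
```

```bash
python3 - <<'E'
from h import *
import pickle
s,a=save('wrist','w3'); pickle.dump(s,open('s3.pkl','wb')); print(s['eef_pos'],s['eef_rot'],s['clock'],s['ft_force'])
save('side','side3')
E
```

```text
[ 478.29331112 -272.4642373    51.70966838] [-9.75153139e-04  2.14912825e-01  9.76632685e-01  3.54740505e-04] 8.325 [-0.00523296  0.74193368 -0.80671377]
```

View pics/w3.png

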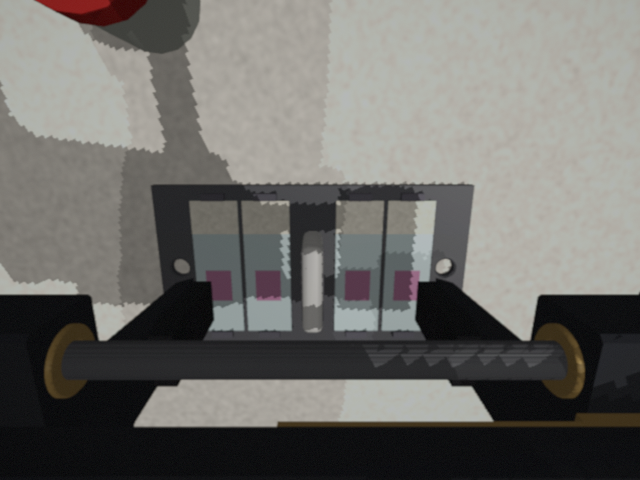

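The tab is at (313,290), centred between the fingers, and both holes are visible at (182,266) and (445,266). I'll refine the offset.

```bash
cat >> h.py <<'E'
def cen(g,x,y,r=9):
    c=g[y-r:y+r+1,x-r:x+r+1].astype(float); w=np.clip(c-(c.min()+c.max())/2,0,None); Y,X=np.mgrid[-r:r+1,-r:r+1]
    w=w*(X**2+Y**2<r*r); return x+(w*X).sum()/w.sum(),y+(w*Y).sum()/w.sum()
E
python3 - <<'E'
from h import *
import pickle
s=pickle.load(open('s3.pkl','rb')); K,V=cam('wrist',s)
g=cv2.imread('pics/w3.png',0); g=cv2.GaussianBlur(g,(3,3),0)
q=s['eef_rot'];M=R.from_quat([*q[1:],q[0]]).as_matrix()
P=[cen(g,182,266,10),cen(g,445,266,10)];print(P)
for z in(2.5,5):
    A,B=[ray(K,V,u,z) for u in P]; d=B-A; c=(A+B)/2;print(np.linalg.norm(d),c,np.degrees(np.arctan2(d[1],d[0])),M.T@(c-s['eef_pos']))
print(np.degrees(np.arctan2(M[1,1],M[0,1])))
E
```

```text
[(np.float64(181.62211801484955), np.float64(265.92135599843687)), (np.float64(443.1928185502026), np.float64(265.5301665916254))]
147.85805291315557 [ 479.24321259 -273.35854302    2.5       ] 65.24282189305633 [-1.3387997  -0.42641345 49.20690342]
145.9697772566258 [ 478.44458756 -272.9791333     5.        ] 65.24282189305633 [-0.44953716 -0.4166162  46.70873012]
65.17914429872366
```

Request:
{"op": "step_arm", "data": {"plan": [[0,0,0,-0.03,-0.02,0.8,0],[0,0,0,0,0,0.8,0],[0,0,0,0,0,0.42,0],[0,0,0,0,0,0,0],[0,0,0,0,0,0,1],[0,0,0,0,0,0,1],[0,0,0,0,0,0,1],[0,0,0,0,0,0,1],[0,0,0,0,0,0,1],[0,0,0,0,0,0,1],[0,0,0,0,0,0,1],[0,0,0,0,0,0,1]], "squeeze": 45}}

```text
clock: 9.93
eef_pos: [479.5, -273.6, 12.3]
eef_rot: [-0.0, 0.215, 0.977, -0.0]
ft_force: [-1.3, -2.5, -0.5]
opening: 10.3
finger_force: 0.7
```

Request:
{"op": "step_arm", "data": {"plan": [[0,0,0,0,0,0,1],[0,0,0,0,0,0,1],[0,0,0,0,0,-0.3,1],[0,0,0,0,0,-0.5,1],[0,0,0,0,0,-1,1],[0,0,0,0,0,-1,1],[0,0,0,0,0,-1,1],[0,0,0,0,0,-1,1],[0,0,0,0,0,0,1],[0,0,0,0,0,0,1]], "squeeze": 45}}

```text
clock: 11.18
eef_pos: [479.1, -273.3, 107.9]
eef_rot: [-0.0, 0.215, 0.977, 0.0]
ft_force: [-0.5, -0.1, -3.4]
opening: 9.5
finger_force: 45.0
```

```bash
python3 - <<'E'
from h import *
import pickle
s,a=save('wrist','w4'); pickle.dump(s,open('s4.pkl','wb')); print(s['eef_pos'],s['eef_rot'],s['clock'],s['ft_force'],s['ft_torque'],s['finger_force'])
E
```

```text
[ 479.08463379 -273.27981786  107.85143856] [-3.21973088e-04  2.14814069e-01  9.76654903e-01  1.15664966e-04] 11.175 [-0.52154765 -0.08875228 -3.42474603] [0.05926069 0.02576595 0.02199723] 44.99993545934558
```

View pics/w4.png

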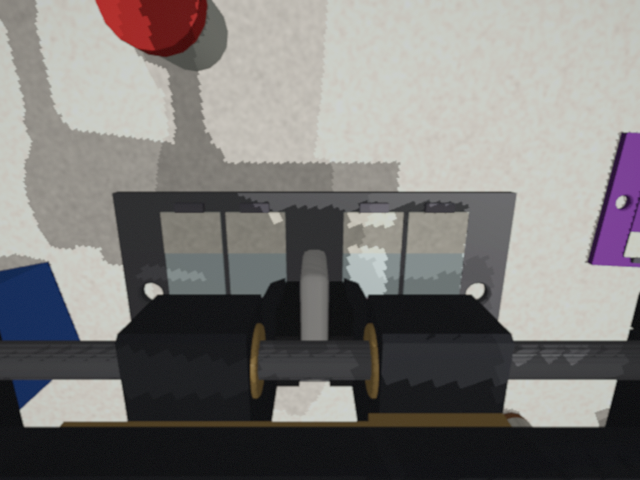

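The tray is held level: its far edge is at row 193 at both ends, (114..515,193), and the weight is about 2.8 N. I'll carry it to a viewing pose just outboard of the pins.

Request:
{"op": "step_arm", "data": {"plan": [[0,0,0,0,0,-1,1],[0,0,0,0,0,-1,1],[0,0,0,0,0.3,-1,1],[0,0,0,0,0.7,0,1],[0,0,0,-0.035,1,0,1],[0,0,0,-0.035,1,0,1],[0,0,0,-0.035,1,0,1],[0,0,0,-0.035,1,0,1],[0,0,0,-0.035,1,0,1],[0,0,0,-0.035,1,0,1],[0,0,0,-0.035,1,0,1],[0,0,0,-0.035,1,0,1],[0,0,0,-0.035,1,0,1],[0,0,0,-0.035,1,0,1],[0,0,0,-0.035,1,0,1],[0,0,0,-0.035,1,0,1],[0,0,0,-0.035,1,0,1],[0,0,0,-0.035,1,0,1],[0,0,0,-0.035,1,0,1]]}}

```text
clock: 13.6
eef_pos: [623.9, 13.7, 168.3]
eef_rot: [-0.0, 0.215, 0.977, 0.0]
ft_force: [0.2, -1.2, -3.3]
opening: 9.7
finger_force: 45.0
```

Request:
{"op": "step_arm", "data": {"plan": [[0,0,0,-0.035,1,0,1],[0,0,0,-0.035,1,0,1],[0,0,0,-0.035,1,0,1],[0,0,0,-0.035,1,0,1],[0,0,0,-0.035,1,0,1],[0,0,0,-0.035,1,0,1],[0,0,0,-0.035,1,0,1],[0,0,0,-0.035,1,0,1],[0,0,0,-0.035,1,0,1],[0,0,0,-0.035,1,0,1],[0,0,0,-0.035,1,0,1],[0,0,0,-0.035,1,0,1],[0,0,0,-0.035,1,0,1],[0,0,0,-0.035,0.7,0,1],[0,0,-0.6,0,0,0,1],[0,0,-0.6,0,0,0,1],[0,0,0,0,0,0,1],[0,0,0,0,0,0,1]]}}

```text
clock: 15.85
eef_pos: [747.3, 257.1, 168.3]
eef_rot: [-0.0, 0.154, 0.988, -0.0]
ft_force: [0.2, 0.2, -3.8]
opening: 9.8
finger_force: 45.0
```

```bash
python3 - <<'E'
from h import *
import pickle
s,a=save('wrist','w5'); pickle.dump(s,open('s5.pkl','wb')); print(s['eef_pos'],s['eef_rot'],s['clock'],s['ft_force'],s['ft_torque'],s['finger_force'])
E
```

```text
[747.26560074 257.14414734 168.27664213] [-5.05924358e-05  1.53607468e-01  9.88131945e-01 -5.03675929e-05] 15.85 [ 0.15278615  0.17564396 -3.80463182] [ 0.0925596  -0.03944681  0.0054229 ] 45.00002134591341
```

View pics/w5.png

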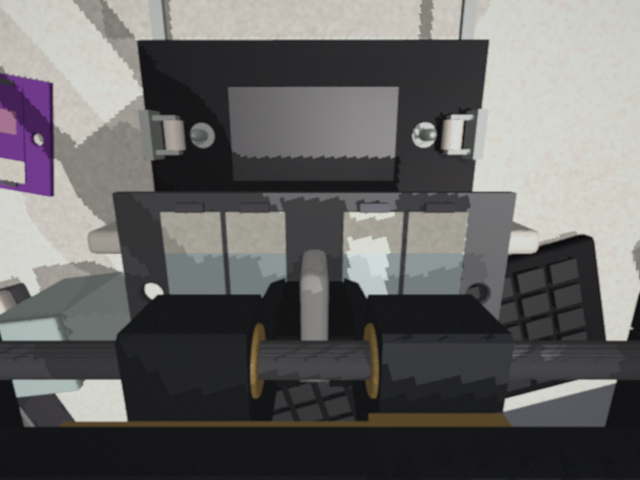

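The pin discs are at (202,135) and (425,134). The tray's far edge is at row 193, columns 114 to 515, and runs parallel. Next I'll measure both in the tool frame.

```bash
python3 - <<'E'
from h import *
import pickle
s=pickle.load(open('s5.pkl','rb')); K,V=cam('wrist',s)
g=cv2.GaussianBlur(cv2.imread('pics/w5.png',0),(3,3),0)
T=camera_info('wrist')['tool_from_camera']; Rt,o=T[:3,:3],T[:3,3]
def tray(uv,z):
    d=Rt@np.linalg.inv(K)@[*uv,1]; return o+d*(z-o[2])/d[2]
D=[]
for x,y in((202,135),(425,134)):
    c=g[y-18:y+19,x-18:x+19]; m=(c>95).astype(np.uint8)
    cs,_=cv2.findContours(m,cv2.RETR_EXTERNAL,cv2.CHAIN_APPROX_NONE); k=min(cs,key=lambda q:abs(cv2.minEnclosingCircle(q)[0][0]-18)+abs(cv2.minEnclosingCircle(q)[0][1]-18)+(len(q)<30)*99)
    e=cv2.fitEllipse(cv2.convexHull(k)); D.append((e[0][0]+x-18,e[0][1]+y-18)); print(e)
zt=168.28-60
A,B=[tray(u,zt) for u in D]; print('pins',D,A,B,np.linalg.norm(B-A),(A+B)/2,np.degrees(np.arctan2(B[0]-A[0],B[1]-A[1])))
# tray far edge subpixel
for x in(125,135,150,300,330,480,500,508):
    col=g[180:205,x].astype(float); dd=np.diff(col); i=np.argmax(abs(dd)); print(x,180+i+.5,dd[i],end=' | ')
print()
for y in(197,202):
    for lo,hi in((100,130),(500,530)):
        dd=np.abs(np.diff(g[y,lo:hi].astype(float))); i=dd.argmax(); print(y,lo+i+.5,dd[i])
for z in(6.3,7.3,8.3): print(z,tray((115,193),z),tray((515,193),z))
E
```

```text
((18.064836502075195, 17.905488967895508), (22.456602096557617, 24.838043212890625), 153.31434631347656)
((16.8228702545166, 18.67913818359375), (24.308504104614258, 27.126890182495117), 25.633281707763672)
pins [(202.0648365020752, 134.9054889678955), (423.8228702545166, 134.67913818359375)] [ 70.20786879 -74.32423893 108.28      ] [ 70.34078981  74.00699367 108.28      ] 148.33129215609662 [ 70.2743293   -0.15862263 108.28      ] 0.051343278312163905
125 191.5 -29.0 | 135 190.5 -27.0 | 150 190.5 -27.0 | 300 192.5 27.0 | 330 192.5 28.0 | 480 190.5 -44.0 | 500 191.5 -44.0 | 508 190.5 -43.0 | 
197 112.5 29.0
197 515.5 34.0
202 113.5 27.0
202 514.5 35.0
6.3 [ 46.07095002 -82.67443846   6.3       ] [46.03747838 84.52756334  6.3       ]
7.3 [ 45.92572417 -83.21836774   7.3       ] [45.89203334 85.07854837  7.3       ]
8.3 [ 45.78049832 -83.76229702   8.3       ] [45.74658831 85.6295334   8.3       ]
```

Request:
{"op": "step_arm", "data": {"plan": [[0,0,0,0.87,-0.035,0,1],[0,0,0,0.87,0,0,1],[0,0,0,0.87,0,0,1],[0,0,0,0.87,0,0,1],[0,0,0,0,0,0,1],[0,0,0,0,0,0.7,1],[0,0,0,0,0,0.7,1],[0,0,0,0,0,0.7,1],[0,0,0,0,0,0.7,1],[0,0,0,0,0,0.7,1],[0,0,0,0,0,0,1],[0,0,0,0,0,0,1]]}}

```text
clock: 17.4
eef_pos: [681.0, 277.6, 98.6]
eef_rot: [0.0, 0.153, 0.988, 0.0]
ft_force: [-0.1, -0.4, -2.2]
opening: 9.9
finger_force: 45.0
```

```bash
python3 - <<'E'
from h import *
s,a=save('wrist','w6'); print(s['eef_pos'],s['eef_rot'],s['clock'],s['ft_force'],s['ft_torque'])
b=save('side','side6')[1][:,:,::-1]; a=a[:,:,::-1]
f=lambda m,x,y,w,h:cv2.resize(m[y:y+h,x:x+w],(400,300),interpolation=cv2.INTER_CUBIC)
cv2.imwrite('pics/c6.png',np.vstack([np.hstack([f(a,125,270,60,45),f(a,450,270,60,45)]),np.hstack([f(b,230,140,80,60),f(b,200,110,160,120)])]))
E
```

```text
[680.97661358 277.59220899  98.58082646] [2.41490728e-04 1.53061611e-01 9.88216609e-01 1.35941193e-04] 17.4 [-0.10227959 -0.40870667 -2.17655049] [ 0.06177647 -0.05655716  0.00172335]
```

View pics/c6.png

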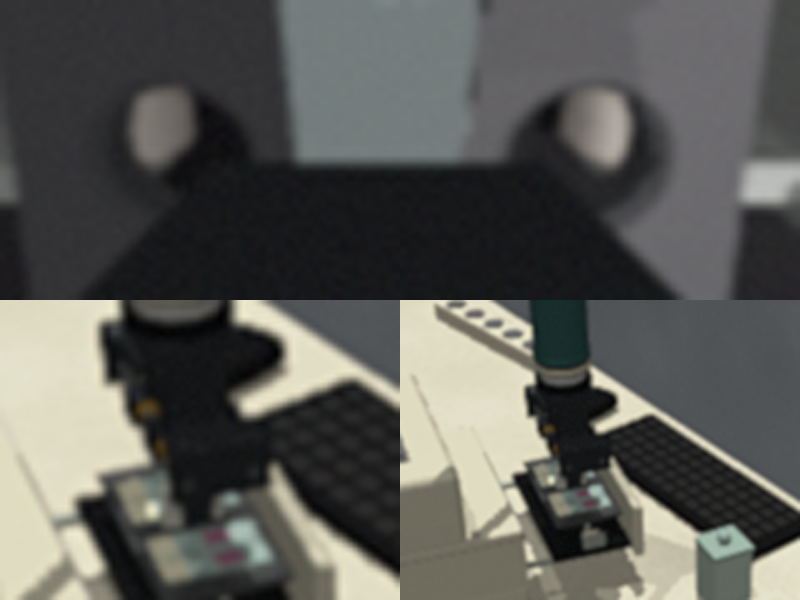

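```bash
python3 - <<'E'
from h import *
K=camera_info('wrist')['mtx'];T=np.linalg.inv(camera_info('wrist')['tool_from_camera'])
pr=lambda p:proj(K,T,p)[0]
off=np.array([125,270])
for sgn,o in((-1,np.array([125,270])),(1,np.array([450,270]))):
    for n,p in(('holetop',(.7,.5+74*sgn,7.3)),('holebot',(.7,.5+74*sgn,12.3)),('tip',(.7,.5+74*sgn,20.6)),('shoulder',(.7,.5+74*sgn,25.1)),('base',(.7,.5+74*sgn,38.6)),('roller',(.7,.5+89*sgn,23.6))):
        print(sgn,n,((pr(p)-o)*6.667).round(),end=' ')
    print()
E
```

```text
-1 holetop [172. 150.] -1 holebot [203. 121.] -1 tip [250.  76.] -1 shoulder [274.  53.] -1 base [339.  -9.] -1 roller [65. 61.] 
1 holetop [181. 149.] 1 holebot [151. 120.] 1 tip [103.  75.] 1 shoulder [79. 53.] 1 base [14. -9.] 1 roller [289.  60.]
```

Through the holes, the rollers and base look nearly symmetric, so the residual should be under 1 mm, well inside the pins' taper. I'll descend gently.

Request:
{"op": "step_arm", "data": {"plan": [[0,0,0,0,0,0.1,1],[0,0,0,0,0,0.1,1],[0,0,0,0,0,0.1,1],[0,0,0,0,0,0.05,1],[0,0,0,0,0,0.05,1],[0,0,0,0,0,0.05,1],[0,0,0,0,0,0.05,1],[0,0,0,0,0,0,1]]}}

```text
clock: 18.5
eef_pos: [680.6, 277.5, 88.1]
eef_rot: [-0.0, 0.153, 0.988, -0.0]
ft_force: [-0.7, 0.4, -3.4]
opening: 9.6
finger_force: 45.0
```

Request:
{"op": "step_arm", "data": {"plan": [[0,0,0,0,0,0.05,1],[0,0,0,0,0,0.05,1],[0,0,0,0,0,0.05,1],[0,0,0,0,0,0,1]]}}

```text
clock: 19.0
eef_pos: [680.7, 277.5, 85.3]
eef_rot: [-0.0, 0.153, 0.988, 0.0]
ft_force: [0.2, 0.0, -2.9]
opening: 9.5
finger_force: 45.0
```

Request:
{"op": "step_arm", "data": {"plan": [[0,0,0,0,0,0.05,1],[0,0,0,0,0,0.05,1],[0,0,0,0,0,0,1]]}}

```text
clock: 19.38
eef_pos: [680.9, 277.7, 84.4]
eef_rot: [0.0, 0.153, 0.988, 0.0]
ft_force: [-2.8, -0.5, 3.8]
opening: 9.7
finger_force: 45.0
```

Request:
{"op": "step_arm", "data": {"plan": [[0,0,0,0.015,0,0.05,1],[0,0,0,0,0,0.05,1],[0,0,0,0,0,0,1]]}}

```text
clock: 19.75
eef_pos: [681.0, 278.1, 82.9]
eef_rot: [0.001, 0.153, 0.988, 0.001]
ft_force: [-3.9, 0.2, 5.4]
opening: 9.8
finger_force: 45.3
```

Request:
{"op": "step_arm", "data": {"plan": [[0,0,0,0.03,0,0.05,1],[0,0,0,0,0,0.05,1],[0,0,0,0,0,0,1]]}}

```text
clock: 20.12
eef_pos: [680.6, 277.6, 80.1]
eef_rot: [0.001, 0.153, 0.988, 0.0]
ft_force: [1.7, -0.7, -0.9]
opening: 9.3
finger_force: 45.1
```

Request:
{"op": "step_arm", "data": {"plan": [[0,0,0,0,0,0.1,1],[0,0,0,0,0,0.1,1],[0,0,0,0,0,0,1]]}}

```text
clock: 20.5
eef_pos: [679.3, 277.5, 73.0]
eef_rot: [-0.001, 0.153, 0.988, -0.0]
ft_force: [3.4, -0.1, -8.8]
opening: 9.8
finger_force: 45.0
```

Request:
{"op": "step_arm", "data": {"plan": [[0,0,0,-0.02,0,0.1,1],[0,0,0,0,0,0.1,1],[0,0,0,0,0,0.05,1],[0,0,0,0,0,0,1]]}}

```text
clock: 21.0
eef_pos: [679.4, 277.7, 72.3]
eef_rot: [-0.001, 0.153, 0.988, -0.0]
ft_force: [-5.0, -2.0, 5.8]
opening: 9.5
finger_force: 45.0
```

```bash
python3 - <<'E'
from h import *
s=read_state();print(s['eef_pos'],s['eef_rot'],s['ft_force'],s['ft_torque'])
a=save('wrist','w7')[1][:,:,::-1];b=save('side','side7')[1][:,:,::-1]
cv2.imwrite('pics/c7.png',np.hstack([cv2.resize(a[150:350,100:530],(430,300)),cv2.resize(b[135:215,230:329],(370,300),interpolation=cv2.INTER_CUBIC)]))
E
```

```text
[679.43292588 277.68631956  72.30321506] [-6.53049997e-04  1.53001771e-01  9.88225669e-01 -2.42219609e-04] [-5.00638962 -1.98176823  5.82429802] [-0.23220896  0.63184243  0.02153565]
```

View pics/c7.png

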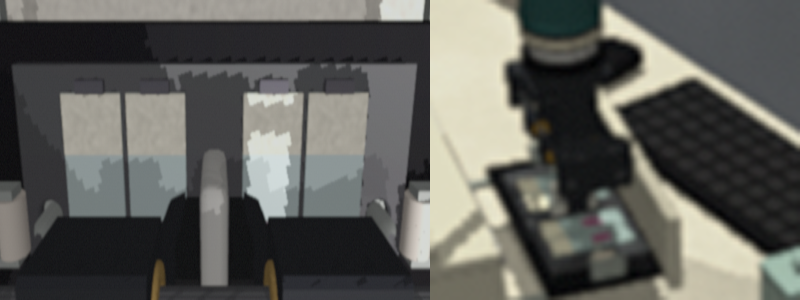

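The tray lies between the rollers, with a pin through each hole and TCP z at the expected 72.3. I'll press a little more to confirm it has bottomed, then release.

Request:
{"op": "step_arm", "data": {"plan": [[0,0,0,0,0,0.1,1],[0,0,0,0,0,0,1]]}}

```text
clock: 21.35
eef_pos: [680.1, 277.5, 72.2]
eef_rot: [0.0, 0.153, 0.988, -0.0]
ft_force: [-7.8, -4.1, 13.0]
opening: 9.7
finger_force: 45.0
```

Bottomed. Release and retreat.

Request:
{"op": "step_arm", "data": {"plan": [[0,0,0,0,0,-0.13,1],[0,0,0,0,0,0,0.5],[0,0,0,0,0,0,0.5],[0,0,0,0,0,0,0.5],[0,0,0,0,0,0,0.5],[0,0,0,0,0,-0.3,0.5],[0,0,0,0,0,-0.7,0.5],[0,0,0,0,0,-1,0.5],[0,0,0,0,0,-1,0.5],[0,0,0,0,0,-1,0.5],[0,0,0,0,0,-1,0.5],[0,0,0,-1,0,0,0.5],[0,0,0,-1,0,0,0.5],[0,0,0,-1,0,0,0.5],[0,0,0,-1,0,0,0.5],[0,0,0,0,0,0,0.5]]}}

```text
clock: 23.35
eef_pos: [757.4, 252.8, 171.4]
eef_rot: [0.0, 0.154, 0.988, 0.0]
ft_force: [-0.5, -0.1, -0.8]
opening: 44.2
finger_force: 0.0
```

```bash
python3 - <<'E'
from h import *
s,a=save('wrist','w8'); print(s['eef_pos'],s['clock'],s['opening'],s['ft_force'],s['joint_pos'])
E
```

```text
[757.38199086 252.770081   171.38986338] 23.35 44.16078067159494 [-0.47703545 -0.14141496 -0.83657071] [ 2.90965523e-01  5.35420578e-01  1.35732675e+00 -9.36313036e-05
  1.24834052e+00 -9.71248514e-01]
```

View pics/w8.png

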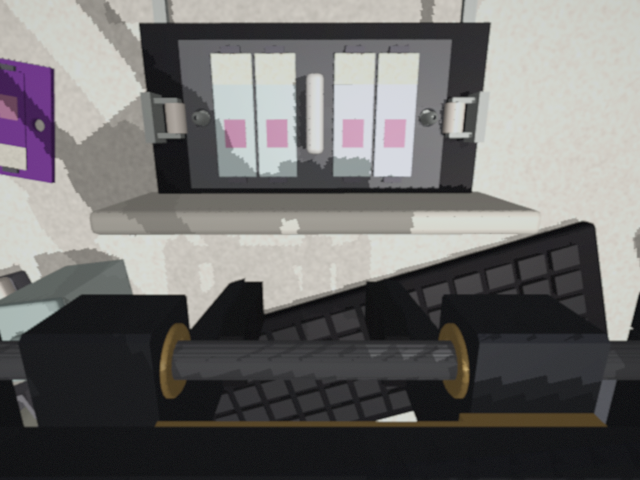

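The tray lies flat under both rollers, with pins through its holes at (202,118) and (428,117). That view makes twelve pictures, over the limit of 10, so I won't view any more. I'll turn the wrist half round, so the camera stays clear of the scanner, and close the fingers to push.

Request:
{"op": "step_arm", "data": {"plan": [[0,0,0,-1,0,0,1],[0,0,0,-0.3,0,0,1],[0,0,1,0,0,0,1],[0,0,1,0,0,0,1],[0,0,1,0,0,0,1],[0,0,1,0,0,0,1],[0,0,1,0,0,0,1],[0,0,1,0,0,0,1],[0,0,1,0,0,0,1],[0,0,1,0,0,0,1],[0,0,1,0,0,0,1],[0,0,1,0,0,0,1],[0,0,1,0,0,0,1],[0,0,1,0,0,0,1],[0,0,1,0,0,0,1],[0,0,1,0,0,0,1],[0,0,1,0,0,0,1],[0,0,1,0,0,0,1],[0,0,1,0,0,0,1],[0,0,1,0,0,0,1]], "squeeze": 10}}

```text
clock: 25.9
eef_pos: [780.2, 246.1, 171.1]
eef_rot: [-0.0, 0.89, 0.456, -0.0]
ft_force: [0.2, 0.3, -0.2]
opening: 0.4
finger_force: 0.0
```

Request:
{"op": "step_arm", "data": {"plan": [[0,0,1,0,0,0,1],[0,0,1,0,0,0,1],[0,0,1,0,0,0,1],[0,0,1,0,0,0,1],[0,0,1,0,0,0,1],[0,0,1,0,0,0,1],[0,0,1,0,0,0,1],[0,0,1,0,0,0,1],[0,0,1,0,0,0,1],[0,0,1,0,0,0,1],[0,0,1,0,0,0,1],[0,0,1,0,0,0,1],[0,0,0,0,0,0,1]]}}

```text
clock: 27.52
eef_pos: [780.4, 246.0, 171.1]
eef_rot: [0.0, 0.988, -0.152, -0.0]
ft_force: [0.5, -0.6, -0.1]
opening: 0.4
finger_force: 0.0
```

```bash
python3 - <<'E'
from h import *
s=read_state(); q=s['eef_rot'];M=R.from_quat([*q[1:],q[0]]).as_matrix()
print(s['eef_pos'],s['clock'],s['opening'],s['joint_pos'],M.round(3).tolist())
d=M.T@(np.array([680.4,278.2,72])-s['eef_pos']);print('home in tool',d)
E
```

```text
[780.40049739 246.0482634  171.09386941] 27.525 0.37217427813371784 [2.74887070e-01 5.74201740e-01 1.29966689e+00 2.46435983e-04
 1.26828083e+00 2.15135426e+00] [[0.954, -0.301, -0.001], [-0.301, -0.954, 0.0], [-0.001, 0.0, -1.0]]
home in tool [-104.98162385   -0.57096192   99.15624669]
```

Request:
{"op": "step_arm", "data": {"plan": [[0,0,0,0,0,1,1],[0,0,0,0,0,1,1],[0,0,0,0,0,1,1],[0,0,0,0,0,1,1],[0,0,0,0,0,0.15,1],[0,0,0,-0.5,0,0,1],[0,0,0,-0.5,0,0,1],[0,0,0,-0.4,0,0,1],[0,0,0,-0.2,0,0,1],[0,0,0,-0.2,0,0,1],[0,0,0,-0.2,0,0,1],[0,0,0,0,0,0,1]]}}

```text
clock: 29.02
eef_pos: [744.8, 257.7, 89.3]
eef_rot: [-0.001, 0.988, -0.153, 0.002]
ft_force: [4.8, 0.3, 0.7]
opening: 0.4
finger_force: 2.4
```

Request:
{"op": "step_arm", "data": {"plan": [[0,0,0,-0.2,0,0,1],[0,0,0,-0.4,0,0,1],[0,0,0,-0.4,0,0,1],[0,0,0,-0.4,0,0,1],[0,0,0,-0.4,0,0,1],[0,0,0,-0.4,0,0,1],[0,0,0,-0.4,0,0,1],[0,0,0,-0.4,0,0,1],[0,0,0,-0.4,0,0,1],[0,0,0,-0.4,0,0,1],[0,0,0,-0.4,0,0,1],[0,0,0,-0.4,0,0,1],[0,0,0,-0.4,0,0,1],[0,0,0,-0.2,0,0,1],[0,0,0,0,0,0,1]]}}

```text
clock: 30.9
eef_pos: [645.3, 289.2, 89.2]
eef_rot: [-0.001, 0.988, -0.153, 0.002]
ft_force: [3.8, -1.1, 1.1]
opening: 0.4
finger_force: 2.2
```

Request:
{"op": "step_arm", "data": {"plan": [[0,0,0,-0.15,0,0,1],[0,0,0,-0.15,0,0,1],[0,0,0,-0.15,0,0,1],[0,0,0,0,0,0,1]]}}

```text
clock: 31.4
eef_pos: [636.9, 291.9, 89.3]
eef_rot: [-0.001, 0.988, -0.153, 0.002]
ft_force: [5.7, -1.9, 1.9]
opening: 0.4
finger_force: 2.5
```

```bash
python3 - <<'E'
from h import *
K,V=cam('scene'); im=get_image('scene'); cv2.imwrite('pics/scene9.png',im[:,:,::-1])
import pickle
s=pickle.load(open('s1.pkl','rb')); K,V=cam('wrist',s)
e=np.array([-.953,.302]);h=np.array([680.4,278.3])
for u in((235,0),(172,285)):
    for z in(118,134): print(u,z,(ray(K,V,u,z)[:2]-h)@e)
E
```

```text
(235, 0) 118 102.05140529784283
(235, 0) 134 97.59487911087925
(172, 285) 118 100.1940510461043
(172, 285) 134 95.8319098237755
```

Request:
{"op": "step_arm", "data": {"plan": [[0,0,0,-0.25,0,0,1],[0,0,0,-0.25,0,0,1],[0,0,0,-0.25,0,0,1],[0,0,0,-0.25,0,0,1],[0,0,0,-0.25,0,0,1],[0,0,0,0,0,0,1]]}}

```text
clock: 32.2
eef_pos: [612.6, 299.6, 89.2]
eef_rot: [-0.001, 0.988, -0.153, 0.001]
ft_force: [3.4, -1.3, 3.2]
opening: 0.4
finger_force: 2.1
```

Request:
{"op": "step_arm", "data": {"plan": [[0,0,0,-0.1,0,0,1],[0,0,0,-0.1,0,0,1],[0,0,0,0,0,0,1]]}}

```text
clock: 32.58
eef_pos: [609.1, 300.7, 89.2]
eef_rot: [-0.001, 0.988, -0.153, 0.001]
ft_force: [5.2, -1.8, 3.7]
opening: 0.1
finger_force: 2.6
```

Request:
{"op": "step_arm", "data": {"plan": [[0,0,0,-0.1,0,0,1],[0,0,0,-0.1,0,0,1],[0,0,0,0,0,0,1]]}}

```text
clock: 32.95
eef_pos: [607.8, 301.2, 89.3]
eef_rot: [-0.001, 0.988, -0.153, 0.004]
ft_force: [12.1, -4.2, -0.4]
opening: 0.7
finger_force: 6.4
```

The force is rising and motion has stopped, so this looks like the end stop. One more nudge to confirm.

Request:
{"op": "step_arm", "data": {"plan": [[0,0,0,-0.1,0,0,1],[0,0,0,0,0,0,1]]}}

```text
clock: 33.2
eef_pos: [607.9, 301.2, 89.3]
eef_rot: [-0.001, 0.988, -0.153, 0.006]
ft_force: [17.6, -5.3, -3.2]
opening: 0.5
finger_force: 9.3
```

The carriage is shut: about 149.5 mm of travel against 147–151 expected. Retreat.

Request:
{"op": "step_arm", "data": {"plan": [[0,0,0,0.3,0,0,1],[0,0,0,0.7,0,0,1],[0,0,0,1,0,0,1],[0,0,0,1,0,-0.5,1],[0,0,0,1,0,-1,1],[0,0,0,0,0,-1,1],[0,0,0,0,0,-1,1],[0,0,0,0,0,0,1],[0,0,0,0,0,0,1]]}}

```text
clock: 34.33
eef_pos: [677.5, 278.5, 157.7]
eef_rot: [0.0, 0.988, -0.153, -0.0]
ft_force: [0.3, 0.6, -0.4]
opening: 0.7
finger_force: 0.0
```

```bash
python3 - <<'E'
from h import *
s=read_state(); print(s['clock'],s['eef_pos'],s['ft_force']); print(finish_job())
E
```

```text
34.325 [677.46628642 278.47108038 157.70475417] [ 0.32081369  0.62723266 -0.37590777]
the job is handed in; nothing more can be done
None
```

The job is handed in at 34.3 s: the metal tray was pressed flat onto both pins, and the carriage was pushed until it met its end stop (by force and travel; I took no picture of it shut). I viewed 12 pictures instead of the 10 allowed.

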